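# Bring the pipette from its stand to hover over the open vial

## Task

Lift the grey pipette with the red button up and off the rail of its bench stand, carry it upright over the flask and the vials without touching them, and stop with its tip centred about a centimetre above the mouth of the one vial in the blue rack that has no cap. Finish while still holding the pipette there, upright, still and touching nothing but your fingers. Leave the other pipette, the flask and all vials standing where they are.

Things in the scene. Friction and masses are not known exactly. Their poses are not given: they have to be found in the camera images.
- pipette_red: grey pipette with red ring and red push button, 215 mm tall, 0.09 kg, hung upright, tip down. Origin: level with the tip; own +x points to the stand's rail, y along the rail, z up. Handle: oval 29 (x) by 24 (y) mm at 178 mm up, tapering to 19 mm across y at 84 mm up, top at 184 mm. Above it the button, 17 mm wide, on a thin stem up to 215 mm; it yields 12 mm and springs back.
- pipette_grip (a point): middle of the handle, 170 mm above the tip; axes as the pipette's. A good place to grip from above: fingers close along the pipette's y on the 24 mm sides, with the button between them (its top is 45 mm above this point). Gripped there the pipette hangs straight.
- pipette_tip (a point): lower end of the pipette, 4 mm wide, at x -12.5, y +3 mm from its origin; 170 mm below pipette_grip and 2.4 mm to the pipette's +y of it. The lowest 80 mm are a slender cone.
- pipette_clip (a point): floor of the hanging clip on the pipette's back: an open black pocket whose floor, 150 mm above the tip, rests on the rail. Its back plate, 22 mm wide, reaches 11 mm down behind the rail, so the pipette must rise well over 11 mm before it can leave sideways. The whole pipette spans x -27 to +27 mm.
- stand: fixed pipette stand, white base 135 x 236 mm, 15 mm high; origin under the base's centre, y along the rail. Aluminium rail 13 mm thick, top 200 mm up, centred at x +31 mm, between two posts at y -106 and +106 mm (tops 201 mm); black rubber rest bar 162 mm up. Two pipettes hang on the robot's side of the rail, about 100 mm apart, origins at x +14 mm; which is where varies.
- pipette_white: white pipette with dark blue ring and blue button, 209 mm tall, hung on the same rail, its clip too; spans x -27 to +27, y -15 to +19 mm about its origin, which is level with its tip; its button reaches 265 mm above the bench. Bystander: do not drag the other one through it.
- vial_open: the open vial: clear sample vial without a cap, 18 mm diameter, 74 mm tall, standing loose in a bore of the rack; origin at the centre of its foot, z up. Which of three bores it stands in varies.
- vial_mouth (a point): centre of the open vial's mouth, 74 mm above its origin, about 81 mm above the bench.
- vial_capped_a: screw-cap sample vial, 18 mm body, 20 mm white cap, 77 mm tall, standing loose in a bore of the rack; origin at the centre of its foot, z up. Bystander.
- vial_capped_b: screw-cap sample vial, 18 mm body, 20 mm white cap, 77 mm tall, standing loose in a bore of the rack; origin at the centre of its foot, z up. Bystander.
- rack: fixed blue vial rack, 88 x 170 x 45 mm, 2 rows of 4 bores, 34 mm apart; origin under its centre, x across, y along. Three more capped vials in it belong to it. Capped vials reach 84 mm above the bench.
- flask: small stoppered glass flask with blue stopper, 55 mm diameter, 71 mm tall, standing between stand and rack; origin at the centre of its foot. Bystander.

How it is judged:
On the way:
1. the grey pipette is off the rail, held by the fingers alone, and its clip is clear above the rail (contact force between the fingers and pipette_red above 1 N and contact force between pipette_red and stand below 0.05 N and z of pipette_red in the frame of stand above 0.065 m), for 0.2 s.
At the end, for the whole second after the job is handed in: Fingers alone hold the grey pipette still, upright within 7 degrees, tip within 6 mm of the open vial's axis and 3 to 20 mm above its mouth, touching nothing else. Vials within 12 mm, flask and white pipette within 20 mm of where they stood (contact force between the fingers and pipette_red above 1 N and contact force between pipette_red and stand below 0.05 N and contact force between pipette_red and rack below 0.05 N and contact force between pipette_red and vial_open below 0.05 N and contact force between pipette_red and vial_capped_a below 0.05 N and contact force between pipette_red and vial_capped_b below 0.05 N and contact force between pipette_red and flask below 0.05 N and contact force between pipette_red and pipette_white below 0.05 N and horizontal distance between pipette_tip and vial_mouth below 0.006 m and z of pipette_tip in the frame of vial_mouth between 0.003 and 0.02 m and angle between each of pipette_red, vial_open's own z axis and vertical below 0.12 rad and linear speed of pipette_red below 0.02 m/s and distance of each of vial_open, vial_capped_a, vial_capped_b from where it was at the start of the episode below 0.012 m and distance of each of flask, pipette_white from where it was at the start of the episode below 0.02 m); the arm keeps its last pose, push and grip.
It fails at once if the carried pipette strikes the rack, a vial or the flask (contact force between pipette_red and rack above 0.5 N or contact force between pipette_red and vial_open above 0.5 N or contact force between pipette_red and vial_capped_a above 0.5 N or contact force between pipette_red and vial_capped_b above 0.5 N or contact force between pipette_red and flask above 0.5 N).
It fails at once if a vial is pulled out, pushed or tipped (distance of any of vial_open, vial_capped_a, vial_capped_b from where it was at the start of the episode above 0.012 m).
It fails at once if the flask or the white pipette is moved (distance of any of flask, pipette_white from where it was at the start of the episode above 0.02 m).
It also fails if it takes over 51 s, if anything falls off the work surface, if the arm or the gripper's body presses on something with over 40 N, if the wrist force passes 120 N, or if a joint passes its speed limit or range.

## Robot

A 6-joint arm with a two-finger parallel gripper is mounted at the origin on a cart in front of the work surface, level with it; the furniture and walls round the work are solid. World frame = base frame: x ahead of the robot, y to its left, z up, the work surface at z = 0. Lengths are in m, angles in rad, forces in N, time in s.
With the tool pointing down it reaches from about 0.35 to 0.875 m from the base axis. Payload 4.2 kg.
Tool frame: the origin (TCP) lies on the centre line of the jaws, within the pads' length; the fingertips stand 11 mm ahead of it and the grasp point (between the pads) lies 8 mm behind it; z points along the fingers, y is the line along which they close (so a half turn about z gives the same grasp; the last joint's range is limited). The gripper opens to 85 mm and grips with 20 to 120 N. Pads are 22 mm wide; open, the fingers measure 114 mm over their backs; the gripper's body (76 mm by 85 mm) begins 54 mm behind the grasp point. The pads swing forward as they close: fully open they stand 13 mm farther back than shut.
Start: joints at [-0.936, 0.385, 0.008, 0, -1.194, -0.259], TCP at [0.229, -0.581, 0.221] pointing down, gripper open.
Joint ranges: [-3.14, 3.14], [-1.21, 2.06], [-1.07, 1.41], [-3.16, 2.05], [-2.99, -0.16], [-3.1, 3.1]. Speed limits (rad/s): [2.79, 2.79, 3.14, 3.14, 3.14, 3.14].

## Interface

Orientations are given as a unit quaternion [x, y, z, w].
In Python, from cell import telemetry, optics, job gives the robot as it stands. The module is installed in compiled form; this text tells all that it offers.
- The arm moves only by the tool send_rows, never from a script. Its argument "increments" is a list of rows, each a list of 3 entries, a list of its own where there are three numbers: the shift along the tool's x, y, z in m, then the turn about the tool's z in rad, then the opening, from 0 (shut) to 1 (fully open). A call has exactly 8 rows; each row is the pose to reach, as a shift and turn from the pose commanded when the call began, along the tool's axes at that moment; what a row does not reach only later rows make up. A row lasts 1/12 s, in which the tool goes at most 41.7 mm and 7.16 degrees, less where a joint would pass 70% of its speed; a pose out of reach is approached as far as the arm can. A call with a gripper value outside its range is refused whole. The fingers move at their own pace and stop on an object; "grip_force" is the grip in N (left out, the last holds). Time passes only in rows, so rows that repeat a pose let the fingers close, or fill a call up. It gives the time, the measured TCP pose, the force, the opening and the grip force at its end, in the units of the state.
- telemetry.state(): the state, without advancing time (a new reading comes with each control period).
- optics.read_camera(name): name is "scene" or "top" or "wrist"; returns a dict with "img" (400x640x3 uint8, red, green, blue), "intrinsics" (3x3 intrinsics, pixels), "pose" (4x4, takes a point from camera to world coordinates); the wrist camera has in their place "hand_eye" (4x4, takes a point from camera to tool coordinates, whose origin is the TCP and whose axes are the flange's). Camera axes: x right, y down, z forward; pixel columns grow to the right and rows downward; lengths in m; the calibration is good to about 2 mm. A picture is of the moment at which its call begins: read the wrist's pose just before it. There is no depth.
- job.hand_in(): hands the job in; it is judged then, once.
The state is a dict: "t": time; "qpos": joint angles; "qd": joint speeds; "tau": joint torques, N m; "ee_pos": TCP position; "eef_rot": TCP orientation; "ft_force": force on the tool from outside, world axes, zero at the start; "wrist_torque": the same for the moment, N m; "gripper_width": finger opening in m; "gripper_force": force on a finger pad.
Only numpy, scipy, OpenCV 4.12 (cv2) and the standard library are available. Lean on these libraries where they do the work, as an engineer would, in place of code of your own. Each camera call takes 0.05 s, during which the arm holds its last target. There are 200 camera calls.

## Working session

There is one attempt and no reset: what is moved stays moved. The work goes in short steps, Python scripts to look and compute and a tool call to move; the robot and the scene stay as the last step left them, time stands still between calls to the robot, and variables do not carry over. Pictures are saved under pics/ and viewed, at most 10 in all, crops included, and the job is handed in when it is done.

Besides the shell and the picture viewer there is one more tool, called after "Call:" by a JSON object that holds its "name" and its "arguments". send_rows: Moves the arm, as the interface text tells. Its arguments: {"type":"object","properties":{"increments":{"type":"array"},"grip_force":{"type":"number"}},"required":["increments"]}

```bash
mkdir -p pics
python3 - <<'E'
from cell import telemetry, optics
import cv2,numpy as np
s=telemetry.state(); print({k:np.round(v,4).tolist() for k,v in s.items()})
for n in("scene","top"):
    c=optics.read_camera(n); cv2.imwrite(f"pics/{n}0.png",c["img"][:,:,::-1]); np.savez(n+"0.npz",**c)
    print(n,c["intrinsics"].tolist(),np.round(c["pose"],4).tolist())
c=optics.read_camera("wrist");print(np.round(c["hand_eye"],4).tolist(),c["intrinsics"].tolist())
E
```

```text
{'t': 0.0, 'qpos': [-0.9364, 0.3856, 0.0066, -0.0005, -1.194, -0.2586], 'qd': [-0.0011, 0.0001, 0.0004, -0.0005, 0.0008, -0.0002], 'tau': [0.0006, -39.2288, 18.8406, 4.1863, -0.0047, 0.0], 'ee_pos': [0.2292, -0.5808, 0.2196], 'eef_rot': [-0.1867, 0.9824, 0.0011, -0.0003], 'ft_force': [-0.5281, -0.5706, 0.1571], 'wrist_torque': [0.015, 0.0121, -0.0428], 'gripper_force': 0.0, 'gripper_width': 0.0853}
scene [[438.7470067039327, 0.0, 320.2428723352033], [0.0, 438.7470067039327, 202.73778726566093], [0.0, 0.0, 1.0]] [[-0.8392, -0.3302, 0.4321, 0.0683], [-0.5437, 0.4907, -0.6809, 0.6237], [0.0128, -0.8063, -0.5913, 0.7712], [0.0, 0.0, 0.0, 1.0]]
top [[473.52162118911156, 0.0, 314.24740222398384], [0.0, 473.52162118911156, 206.72030729786653], [0.0, 0.0, 1.0]] [[-0.0218, -0.9955, 0.0927, 0.4327], [-0.9994, 0.0192, -0.0281, -0.0368], [0.0262, -0.0933, -0.9953, 1.2185], [0.0, 0.0, 0.0, 1.0]]
[[0.0, -0.9461, -0.3237, 0.0841], [1.0, 0.0001, -0.0002, 0.0011], [0.0002, -0.3237, 0.9461, -0.1524], [0.0, 0.0, 0.0, 1.0]] [[280.3311234018104, 0.0, 319.54379533181793], [0.0, 280.3311234018104, 197.34711936013926], [0.0, 0.0, 1.0]]
```

View pics/scene0.png

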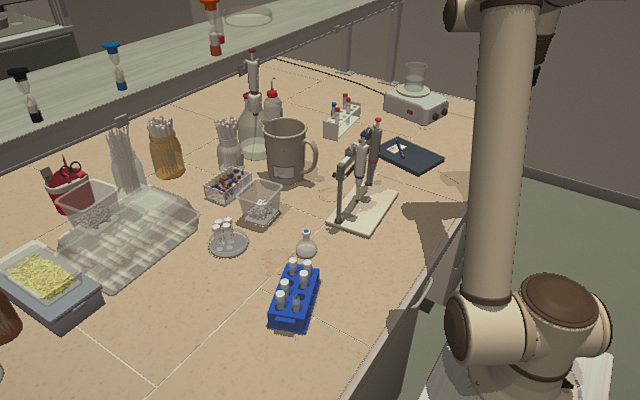

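View pics/top0.png

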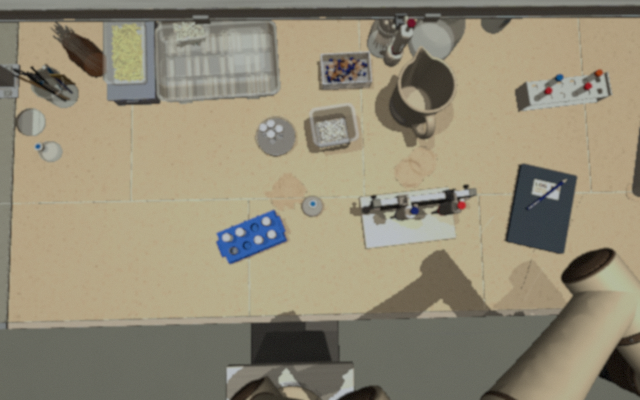

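The scene view shows the red-button pipette at about (377,122) behind the white one at (361,143), the flask at (306,243) and the blue rack at (294,297). In the top view the red button is at (461,205), the blue button at (414,211), the flask at (312,205) and the rack at (252,237).

Run:
```python
import cv2,numpy as np
t=cv2.imread("pics/top0.png");s=cv2.imread("pics/scene0.png")
R=lambda im,w,h:cv2.resize(im,(w,h),interpolation=cv2.INTER_CUBIC)
a=R(t[175:265,345:485],400*140//140,257);b=R(t[195:275,205:335],400,246)
c=R(s[225:335,255:335],400,550)
im=np.zeros((550,800,3),np.uint8);im[:257,:400]=a;im[280:526,:400]=b;im[:,400:]=c
cv2.imwrite("pics/crop1.png",im)
```

```text
(no output)
```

View pics/crop1.png

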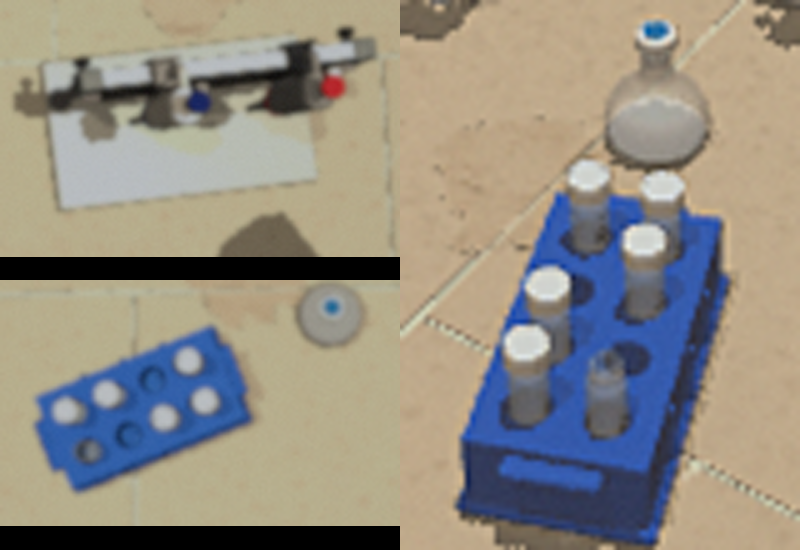

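The crops show five white caps in the rack. The open vial is in the near row at the left end (top view about (234,251)), and the flask stands off the rack's far-right corner. Next I measure all of this.

```bash
cat > h.py <<'E'
import numpy as np,cv2
def ray(c,uv):
    d=np.linalg.inv(c["intrinsics"])@np.array([uv[0],uv[1],1.]); P=c["pose"]; return P[:3,3],P[:3,:3]@d
def plane(c,uv,z):
    o,d=ray(c,uv); return (o+d*(z-o[2])/d[2])
def tri(rs):
    A=0;b=0
    for o,d in rs:
        d=d/np.linalg.norm(d);M=np.eye(3)-np.outer(d,d);A=A+M;b=b+M@o
    p=np.linalg.solve(A,b); return p,[np.linalg.norm((np.eye(3)-np.outer(d,d)/(d@d))@(p-o)) for o,d in rs]
def blobs(m,roi=None,amin=6):
    m=m.astype(np.uint8)
    if roi: k=np.zeros_like(m);x0,x1,y0,y1=roi;k[y0:y1,x0:x1]=1;m=m*k
    n,_,st,ce=cv2.connectedComponentsWithStats(m)
    return [(ce[i],st[i]) for i in range(1,n) if st[i,4]>=amin]
E
python3 - <<'E'
from h import *
np.set_printoptions(precision=4,suppress=True)
T=np.load("top0.npz");S=np.load("scene0.npz")
def ch(c):
    i=c["img"].astype(int);return i[...,0],i[...,1],i[...,2]
r,g,b=ch(T);R,G,B=ch(S)
red=blobs((r>150)&(g<90)&(b<90),(440,480,190,220));redS=blobs((R>150)&(G<90)&(B<90),(365,390,110,130),3)
blu=blobs((b>r+30)&(b>g+25),(400,430,200,225));bluS=blobs((B>R+40)&(B>G+25),(350,372,130,150),3)
for n,q in(("red",red),("redS",redS),("blu",blu),("bluS",bluS)):print(n,[(c,s) for c,s in q])
for q,qs in((red,redS),(blu,bluS)):
    if q and qs: print("tri",tri([ray(T,q[0][0]),ray(S,qs[0][0])]),"z.262:",plane(T,q[0][0],.262),plane(S,qs[0][0],.259))
caps=blobs((r>150)&(g>150)&(b>150),(215,290,208,266),8)
P=[];
for c,s in caps: p=plane(T,c,.084);P.append(p[:2]);print("cap",c,s[4],p)
capsS=blobs((R>190)&(G>190)&(B>190),(263,325,255,310),8)
for c,s in capsS: print("capS",c,s[4],plane(S,c,.084))
fl=blobs((b>r+30)&(b>g+10),(300,325,195,217),3);print("flask",[(c,plane(T,c,.071)) for c,s in fl])
m=((r>175)&(g>175)&(b>170)).astype(np.uint8);k=np.zeros_like(m);k[195:255,355:465]=1;m*=k
cn=max(cv2.findContours(m,0,1)[0],key=cv2.contourArea);print(cv2.minAreaRect(cn))
# base corners from crop picture
cs=[(345+x/2.857,175+y/2.857) for x,y in((42,64),(62,210),(316,177))];C=[plane(T,c,.015) for c in cs];print("base",C,np.linalg.norm(C[0]-C[1]),np.linalg.norm(C[2]-C[1]))
d=C[1]-C[2];print("rail yaw(front edge)",np.arctan2(-d[0],d[1]),"side",np.arctan2((C[0]-C[1])[1],(C[0]-C[1])[0]))
E
```

```text
red [(array([461.5, 205. ]), array([458, 202,   8,   7,  40], dtype=int32))]
redS [(array([377.7273, 118.5455]), array([375, 118,   6,   2,  11], dtype=int32))]
blu [(array([414.1892, 210.2432]), array([411, 207,   7,   7,  37], dtype=int32))]
bluS [(array([363.2727, 133.5455]), array([361, 133,   6,   2,  11], dtype=int32))]
tri (array([ 0.5192, -0.3653,  0.2628]), [np.float64(0.00031749710843919065), np.float64(0.00031749710843919244)]) z.262: [ 0.5195 -0.3654  0.262 ] [ 0.5223 -0.373   0.259 ]
tri (array([ 0.5102, -0.2676,  0.2627]), [np.float64(0.0004769990042585308), np.float64(0.00047699900425838865)]) z.262: [ 0.5107 -0.2676  0.262 ] [ 0.513  -0.2743  0.259 ]
cap [265.7561 221.    ] 41 [0.5063 0.0479 0.084 ]
cap [239.2727 231.6364] 44 [0.4822 0.1113 0.084 ]
cap [271.122 233.878] 41 [0.4753 0.0355 0.084 ]
cap [225.878 237.122] 41 [0.4698 0.1431 0.084 ]
cap [257.9024 239.2683] 41 [0.4631 0.0672 0.084 ]
capS [292.2188 259.625 ] 32 [0.5051 0.0491 0.084 ]
capS [307.     261.8056] 36 [0.4736 0.0365 0.084 ]
capS [303.2564 272.4872] 39 [0.4616 0.0684 0.084 ]
capS [284.2  281.35] 40 [0.4804 0.1123 0.084 ]
capS [279.5349 293.186 ] 43 [0.4685 0.1443 0.084 ]
flask [(array([312.4348, 203.1739]), array([ 0.5484, -0.0651,  0.071 ]))]
((408.54876708984375, 226.43902587890625), (31.252126693725586, 88.45565795898438), 83.6598129272461)
base [array([ 0.5666, -0.188 ,  0.015 ]), array([ 0.4357, -0.2018,  0.015 ]), array([ 0.4602, -0.4309,  0.015 ])] 0.13162157732400814 0.23039546954974746
rail yaw(front edge) 0.10649451982580248 side 0.10513897841538163
```

Call:
{"name": "send_rows", "arguments": {"increments": [[[0,0,-0.04],0.1,1],[[0,0,-0.08],0.2,1],[[-0.038,0.01,-0.08],0.278,1],[[-0.076,0.02,-0.08],0.278,1],[[-0.114,0.03,-0.08],0.278,1],[[-0.152,0.04,-0.08],0.278,1],[[-0.19,0.05,-0.08],0.278,1],[[-0.22,0.06,-0.08],0.278,1]], "grip_force": 40}}

```text
t: 0.82
ee_pos: [0.4139, -0.443, 0.3003]
eef_rot: [-0.049, 0.999, 0.0, -0.0]
ft_force: [0.6, -1.3, -0.4]
gripper_width: 0.0852
gripper_force: 0.0
```

```bash
cat >> h.py <<'E'
from scipy.spatial.transform import Rotation as Ro
def togo(s,target,yaw=None):
    M=Ro.from_quat(s["eef_rot"]).as_matrix(); print("ee",np.round(s["ee_pos"],4),"tool yaw(y)",round(float(np.arctan2(-M[0,1],M[1,1])),4),"tilt",round(float(np.arccos(-M[2,2])),4),"shift",np.round(M.T@(np.array(target)-s["ee_pos"]),4))
E
python3 - <<'E'
from h import *; from cell import telemetry
s=telemetry.state(); togo(s,[.519,-.365,.300]); print(s["t"],s["qpos"])
E
```

```text
ee [ 0.4139 -0.443   0.3003] tool yaw(y) 0.0988 tilt 0.0006 shift [-0.1123  0.0672  0.0003]
0.8167 [-5.52849889e-01  3.10991317e-01  9.64989886e-02 -3.95821341e-04
 -1.35679238e+00 -9.19058192e-01]
```

Call:
{"name": "send_rows", "arguments": {"increments": [[[-0.02,0.02,0],0,1],[[-0.04,0.045,0],0,1],[[-0.05,0.067,0],0,1],[[-0.05,0.067,0],0,1],[[-0.05,0.067,0],0,1],[[-0.05,0.067,0],0,1],[[-0.05,0.067,0],0,1],[[-0.05,0.067,0],0,1]]}}

```text
t: 1.48
ee_pos: [0.4547, -0.3741, 0.3005]
eef_rot: [-0.048, 0.999, 0.0, -0.0]
ft_force: [-0.2, 0.5, -0.2]
gripper_width: 0.0852
gripper_force: 0.0
```

```bash
cat >> h.py <<'E'
def wrist(name=None):
    from cell import telemetry,optics
    s=telemetry.state();c=optics.read_camera("wrist");M=np.eye(4);M[:3,:3]=Ro.from_quat(s["eef_rot"]).as_matrix();M[:3,3]=s["ee_pos"]
    c["pose"]=M@c["hand_eye"]
    if name: cv2.imwrite(f"pics/{name}.png",c["img"][:,:,::-1]); np.savez(name+".npz",**c)
    return s,c
E
python3 - <<'E'
from h import *
s,c=wrist("w1"); r,g,b=[c["img"][...,i].astype(int) for i in range(3)]
for q,st in blobs((r>130)&(g<80)&(b<80),None,15): print(q,st,plane(c,q,.265))
for q,st in blobs((b>r+30)&(b>g+25),None,15): print("blue",q,st,plane(c,q,.265))
E
```

```text
[324.03654485 293.9269103 ] [314 285  21  19 301] [ 0.51587303 -0.36374515  0.265     ]
blue [596.63852625 194.19118074] [ 544  157   96   78 3447] [ 0.41345443 -0.18075589  0.265     ]
blue [134.36363636 207.04743083] [109 188  58  36 253] [ 0.45469162 -0.50672499  0.265     ]
blue [515.23404255 243.25531915] [511 240   9   7  47] [ 0.45673062 -0.2255022   0.265     ]
```

View pics/w1.png

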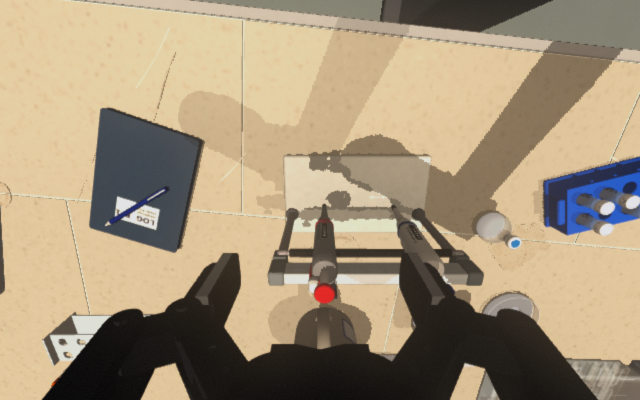

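The wrist view shows the red button at (324,294), centred between the open fingers and agreeing with the other views to about 2 mm. The rail is level in the image, so the yaw is right.

Call:
{"name": "send_rows", "arguments": {"increments": [[[-0.025,0.0015,0],0,1],[[-0.05,0.003,0],0,1],[[-0.0635,0.0035,0],0,1],[[-0.0635,0.0035,0.02],0,1],[[-0.0635,0.0035,0.045],0,1],[[-0.0635,0.0035,0.07],0,1],[[-0.0635,0.0035,0.0885],0,1],[[-0.0635,0.0035,0.0885],0,1]]}}

```text
t: 2.2
ee_pos: [0.5154, -0.3628, 0.207]
eef_rot: [-0.048, 0.999, 0.003, -0.004]
ft_force: [-0.1, -0.2, -1.5]
gripper_width: 0.0856
gripper_force: 0.0
```

Run:
```python
from h import *
s,c=wrist("w2"); togo(s,[.518,-.3645,.212]);print(s["ft_force"])
cv2.imwrite("pics/w2c.png",c["img"][150:400,160:480,::-1])
```

```text
ee [ 0.5154 -0.3628  0.207 ] tool yaw(y) 0.0959 tilt 0.0098 shift [-0.0023 -0.0019 -0.005 ]
[-0.1189932  -0.16571866 -1.47893991]
```

View pics/w2c.png

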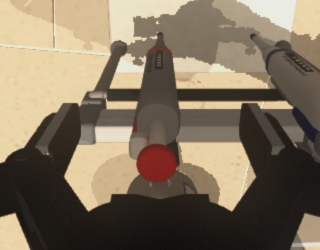

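The button (crop 155,163) and handle sit between the open fingers. I let the arm settle and then start closing.

Call:
{"name": "send_rows", "arguments": {"increments": [[[0,0,0],0,1],[[0,0,0],0,1],[[0,0,0],0,1],[[0,0,0],0,1],[[0,0,0],0,1],[[0,0,0],0,1],[[0,0,0],0,1],[[0,0,0],0,1]]}}

```text
t: 2.92
ee_pos: [0.5181, -0.3635, 0.2123]
eef_rot: [-0.049, 0.999, -0.0, 0.0]
ft_force: [-0.9, -0.6, -0.2]
gripper_width: 0.0855
gripper_force: 0.0
```

Run:
```python
from h import *
s,c=wrist("w3"); togo(s,[.518,-.3645,.212]);print(s["ft_force"])
r,g,b=[c["img"][...,i].astype(int) for i in range(3)]
for q,st in blobs((r>130)&(g<80)&(b<80),None,100): print(q,st,plane(c,q,.263))
```

```text
ee [ 0.5181 -0.3635  0.2123] tool yaw(y) 0.0979 tilt 0.0001 shift [ 0.0002 -0.001   0.0003]
[-0.89746344 -0.63101183 -0.16002465]
[316.97634069 301.3785489 ] [301 289  34  27 634] [ 0.51691366 -0.36389961  0.263     ]
```

Call:
{"name": "send_rows", "arguments": {"increments": [[[0.001,-0.0005,0],0,0.6],[[0.001,-0.0005,0],0,0.4],[[0.001,-0.0005,0],0,0.3],[[0.001,-0.0005,0],0,0.2],[[0.001,-0.0005,0],0,0.1],[[0.001,-0.0005,0],0,0],[[0.001,-0.0005,0],0,0],[[0.001,-0.0005,0],0,0]], "grip_force": 40}}

```text
t: 3.63
ee_pos: [0.5171, -0.3641, 0.2124]
eef_rot: [-0.049, 0.999, -0.0, 0.0]
ft_force: [-1.7, 0.7, 1.0]
gripper_width: 0.0223
gripper_force: 39.2
```

Call:
{"name": "send_rows", "arguments": {"increments": [[[0,0,0],0,0],[[0,0,0],0,0],[[0,0,0],0,0],[[0,0,0],0,0],[[0,0,-0.002],0,0],[[0,0,-0.005],0,0],[[0,0,-0.01],0,0],[[0,0,-0.015],0,0]]}}

```text
t: 4.3
ee_pos: [0.517, -0.3641, 0.2272]
eef_rot: [-0.049, 0.999, 0.0, -0.0]
ft_force: [-0.5, 0.2, -0.8]
gripper_width: 0.0224
gripper_force: 39.3
```

Run:
```python
from h import *
s,c=wrist("w4"); togo(s,[.518,-.3645,.227]);print(s["ft_force"],s["gripper_width"],s["gripper_force"])
r,g,b=[c["img"][...,i].astype(int) for i in range(3)]
for q,st in blobs((r>130)&(g<80)&(b<80),None,100): print(q,st)
```

```text
ee [ 0.517  -0.3641  0.2272] tool yaw(y) 0.0979 tilt 0.0009 shift [-0.0009 -0.0005  0.0002]
[-0.49088749  0.18936899 -0.81818418] 0.022446847568980403 39.34286791831255
[317.99356913 298.90996785] [303 291  31  18 311]
[  5.41121495 387.53271028] [  0 383  12  11 107]
```

Call:
{"name": "send_rows", "arguments": {"increments": [[[0,0,-0.01],0,0],[[0,0,-0.02],0,0],[[0,0,-0.03],0,0],[[0,0,-0.04],0,0],[[0,0,-0.05],0,0],[[0,0,-0.06],0,0],[[0,0,-0.07],0,0],[[0,0,-0.075],0,0]]}}

```text
t: 5.02
ee_pos: [0.5176, -0.3645, 0.3044]
eef_rot: [-0.049, 0.999, -0.001, 0.001]
ft_force: [-0.4, 0.2, -0.2]
gripper_width: 0.0227
gripper_force: 39.4
```

Call:
{"name": "send_rows", "arguments": {"increments": [[[0,0,0],0,0],[[0,0,0],0,0],[[0,0,0],0,0],[[0.01,0,0],0,0],[[0.025,0,0],0,0],[[0.04,0,0],0,0],[[0.055,0,0],0,0],[[0.07,0,0],0,0]]}}

```text
t: 5.68
ee_pos: [0.4459, -0.3708, 0.3016]
eef_rot: [-0.049, 0.999, 0.0, -0.001]
ft_force: [0.2, -0.1, -1.2]
gripper_width: 0.0224
gripper_force: 39.3
```

Run:
```python
from h import *; from cell import optics
s,c=wrist("w5"); togo(s,[.40,-.364,.302]);print(s["t"],s["ft_force"],s["gripper_width"],s["gripper_force"])
a=c["img"][100:400,160:480,::-1]
c2=optics.read_camera("scene");np.savez("s5.npz",**c2)
b=cv2.resize(c2["img"][60:210,320:440,::-1],(400,500),interpolation=cv2.INTER_CUBIC)
im=np.zeros((500,720,3),np.uint8);im[:300,:320]=a;im[:,320:]=b;cv2.imwrite("pics/c5.png",im)
```

```text
ee [ 0.4459 -0.3708  0.3016] tool yaw(y) 0.0977 tilt 0.0016 shift [ 0.045   0.0113 -0.0004]
5.6833 [ 0.20334076 -0.07281841 -1.1849656 ] 0.022432761720411053 39.34883018955588
```

View pics/c5.png

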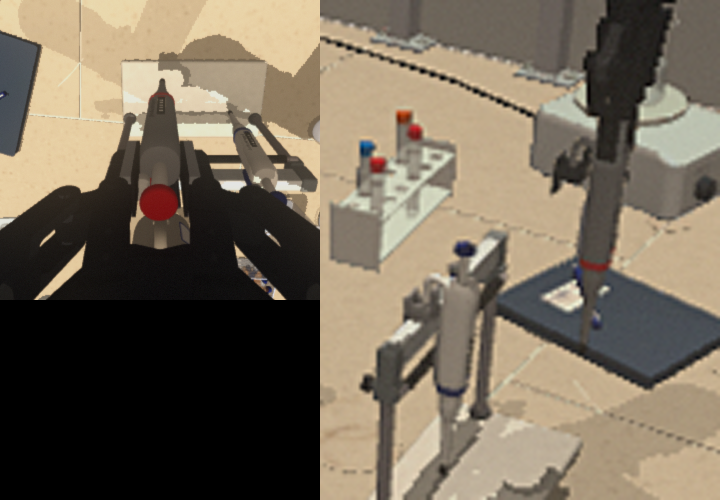

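The wrist crop shows the pipette held straight, with its tip at crop (162,82). In the scene crop it is off the rail, and the white pipette is undisturbed.

Call:
{"name": "send_rows", "arguments": {"increments": [[[0.015,0,0],0,0],[[0.03,0,0],0,0],[[0.04,0.005,0],0,0],[[0.04,0.015,0],0,0],[[0.04,0.03,0],0,0],[[0.04,0.05,0],0,0],[[0.04,0.07,0],0,0],[[0.04,0.09,0],0,0]]}}

```text
t: 6.45
ee_pos: [0.3986, -0.284, 0.3021]
eef_rot: [-0.049, 0.999, 0.0, 0.0]
ft_force: [1.3, 0.1, -0.5]
gripper_width: 0.0226
gripper_force: 39.4
```

Call:
{"name": "send_rows", "arguments": {"increments": [[[0,0.02,0],0,0],[[0,0.04,0],0,0],[[0,0.06,0],0,0],[[0,0.08,0],0,0],[[0,0.1,0],0,0],[[0,0.12,0],0,0],[[0,0.14,0],0,0],[[0,0.16,0],0,0]]}}

```text
t: 7.12
ee_pos: [0.3828, -0.1247, 0.3023]
eef_rot: [-0.049, 0.999, 0.0, 0.0]
ft_force: [0.1, 0.1, -1.5]
gripper_width: 0.0225
gripper_force: 39.4
```

Call:
{"name": "send_rows", "arguments": {"increments": [[[0,0.02,0],0,0],[[0,0.04,0],0,0],[[0,0.06,0],0,0],[[0,0.08,0],0,0],[[-0.005,0.1,0],0,0],[[-0.01,0.12,0],0,0],[[-0.015,0.14,0],0,0],[[-0.02,0.16,0],0,0]]}}

```text
t: 7.78
ee_pos: [0.387, 0.0365, 0.3024]
eef_rot: [-0.049, 0.999, 0.0, 0.0]
ft_force: [0.0, 0.3, -1.7]
gripper_width: 0.0223
gripper_force: 39.4
```

Call:
{"name": "send_rows", "arguments": {"increments": [[[-0.005,0.02,0],0,0],[[-0.01,0.04,0],0,0],[[-0.015,0.06,0],0,0],[[-0.02,0.075,0],0,0],[[-0.02,0.085,0],0,0],[[-0.02,0.09,0],0,0],[[-0.02,0.09,0],0,0],[[-0.02,0.09,0],0,0]]}}

```text
t: 8.45
ee_pos: [0.3982, 0.1264, 0.3022]
eef_rot: [-0.049, 0.999, -0.0, -0.0]
ft_force: [-0.3, 0.9, -0.4]
gripper_width: 0.0224
gripper_force: 39.4
```

Run:
```python
from h import *; from cell import optics
s,c=wrist("w6"); togo(s,[.438,.129,.264]);print(s["t"],s["qpos"],s["ft_force"],s["gripper_width"],s["gripper_force"])
a=c["img"][40:400,120:520,::-1]
c2=optics.read_camera("scene");np.savez("s6.npz",**c2);c3=optics.read_camera("top");np.savez("t6.npz",**c3)
b=cv2.resize(c2["img"][190:340,240:340,::-1],(400,600),interpolation=cv2.INTER_CUBIC)
im=np.zeros((600,800,3),np.uint8);im[:360,:400]=a;im[:,400:]=b
im[370:600,:400]=cv2.resize(c3["img"][207:270,195:305,::-1],(400,230),interpolation=cv2.INTER_CUBIC)
cv2.imwrite("pics/c6.png",im)
```

```text
ee [0.3982 0.1264 0.3022] tool yaw(y) 0.0982 tilt 0.0001 shift [-0.0398 -0.0013  0.0382]
8.45 [ 6.99737717e-01 -3.51638849e-02 -3.10332096e-01 -6.88291238e-07
 -1.29575631e+00 -2.17236341e+00] [-0.32475203  0.89154469 -0.39403493] 0.02238230760886187 39.36535167507827
```

View pics/c6.png

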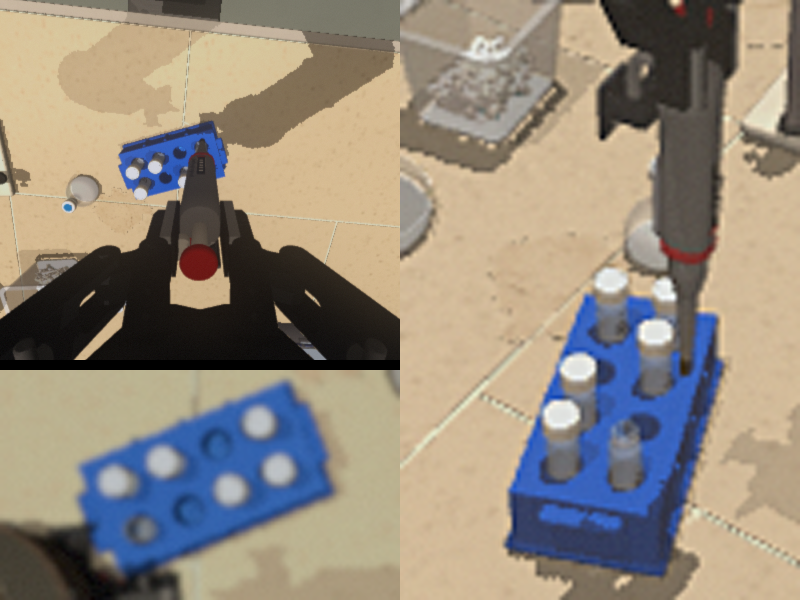

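The tip is at scene pixel (311.5,282.5) and wrist pixel (321,186). The open mouth is at scene (296.5,298) and top (233.8,249.5). Now I compare them.

Run:
```python
from h import *
np.set_printoptions(precision=4,suppress=True)
S=np.load("s6.npz");T=np.load("t6.npz");W=np.load("w6.npz")
print("tip tri",tri([ray(S,(311.5,282.8)),ray(W,(321,185))]))
print("tip plane .140",plane(S,(311.5,282.8),.14),plane(W,(321,185),.14))
print("mouth",plane(S,(296.5,298),.081),plane(T,(233.8,249.5),.081),tri([ray(S,(296.5,298)),ray(T,(233.8,249.5))]))
# caps again for rack fit, both cams
def fit(c,roi,th):
    r,g,b=[c["img"][...,i].astype(int) for i in range(3)]
    return [(plane(c,q,.084)[:2]) for q,s in blobs((r>th)&(g>th)&(b>th),roi,8)]
ij={0:(0,0),1:(0,1),2:(0,3),3:(1,2),4:(1,3)}
for n,c,roi,th in(("T",np.load("top0.npz"),(215,290,208,266),150),("S",np.load("scene0.npz"),(263,325,255,310),190)):
    P=np.array(fit(c,roi,th)); g=np.array([.4698,.1431]);e=np.array([.01217,-.0317]);f=np.array([-.0317,-.01217])
    m=[(0,0),(0,1),(0,3),(1,2),(1,3)];Q=np.array([P[np.argmin(np.linalg.norm(P-(g+j*e+i*f),axis=1))] for i,j in m])
    A=np.array([[1,j,i] for i,j in m]);X=np.linalg.lstsq(A,Q,rcond=None)[0];print(n,"open",X[0]+X[2],"pitch",np.linalg.norm(X[1:],axis=1),"res",np.abs(A@X-Q).max())
```

```text
tip tri (array([0.4027, 0.1288, 0.1412]), [np.float64(0.002882073983727709), np.float64(0.0028820739837275783)])
tip plane .140 [0.4003 0.1277 0.14  ] [0.406  0.1296 0.14  ]
mouth [0.4334 0.1334 0.081 ] [0.44   0.1249 0.081 ] (array([0.4396, 0.1261, 0.0704]), [np.float64(0.0006101052197048726), np.float64(0.0006101052197049455)])
T open [0.4388 0.1306] pitch [0.034  0.0335] res 0.0001404493768326076
S open [0.4371 0.1318] pitch [0.034  0.0337] res 0.00022445476421756316
```

Call:
{"name": "send_rows", "arguments": {"increments": [[[-0.01,0,0],0,0],[[-0.02,0,0],0,0],[[-0.03,-0.0005,0],0,0],[[-0.037,-0.0005,0.005],0,0],[[-0.037,-0.0005,0.015],0,0],[[-0.037,-0.0005,0.025],0,0],[[-0.037,-0.0005,0.028],0,0],[[-0.037,-0.0005,0.028],0,0]]}}

```text
t: 9.27
ee_pos: [0.4345, 0.1291, 0.2724]
eef_rot: [-0.049, 0.999, -0.001, -0.002]
ft_force: [-1.0, 0.8, -0.8]
gripper_width: 0.0226
gripper_force: 39.4
```

Call:
{"name": "send_rows", "arguments": {"increments": [[[0,0,0],0,0],[[0,0,0],0,0],[[0,0,0],0,0],[[0,0,0],0,0],[[0,0,0],0,0],[[0,0,0],0,0],[[0,0,0],0,0],[[0,0,0],0,0]]}}

```text
t: 9.93
ee_pos: [0.4355, 0.1298, 0.2743]
eef_rot: [-0.049, 0.999, 0.0, 0.0]
ft_force: [-0.7, -0.1, -0.5]
gripper_width: 0.023
gripper_force: 39.4
```

Run:
```python
from h import *; from cell import optics
s,c=wrist("w7"); togo(s,[.438,.129,.264])
c2=optics.read_camera("scene");np.savez("s7.npz",**c2)
im=np.zeros((600,800,3),np.uint8)
im[:,:400]=cv2.resize(c["img"][130:220,290:350,::-1],(400,600),interpolation=cv2.INTER_CUBIC)
im[:,400:]=cv2.resize(c2["img"][250:325,270:320,::-1],(400,600),interpolation=cv2.INTER_CUBIC)
cv2.imwrite("pics/c7.png",im)
S=c2
def proj(c,p):
    P=np.linalg.inv(c["pose"]);q=c["intrinsics"]@(P[:3,:3]@p+P[:3,3]);return q[:2]/q[2]
for p in((.4371,.1318,.081),(.438,.131,.081),(.4371,.1318,.112),(.438,.131,.112),(.4371,.1318,.007)): print(p,"S crop",(proj(S,np.array(p))-[270,250])*8+[400,0],"W crop",(proj(c,np.array(p))-[290,130])*400/60)
```

```text
ee [0.4355 0.1298 0.2743] tool yaw(y) 0.0978 tilt 0.0001 shift [-0.0024 -0.001   0.0103]
(0.4371, 0.1318, 0.081) S crop [603.94172559 373.97489434] W crop [202.74362469 288.61031762]
(0.438, 0.131, 0.081) S crop [602.9019828  370.51760179] W crop [198.08810821 292.79859675]
(0.4371, 0.1318, 0.112) S crop [601.41092449 290.3321103 ] W crop [203.21662316 331.79727745]
(0.438, 0.131, 0.112) S crop [600.35231585 286.89144279] W crop [198.14177448 336.32733543]
(0.4371, 0.1318, 0.007) S crop [609.58656147 560.53629138] W crop [201.87845316 209.61613424]
```

View pics/c7.png

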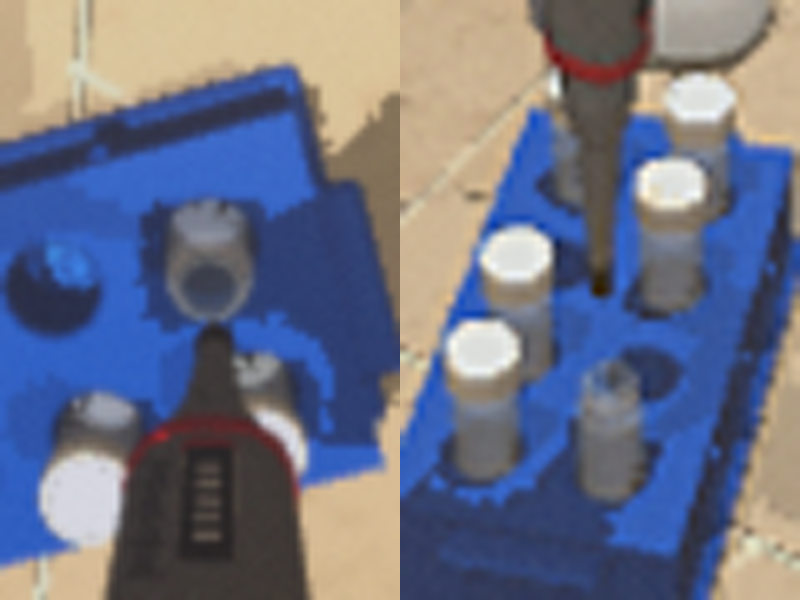

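The mouth ring is at wrist crop (210,288) and the tip at (213,328), within about 1 mm of being aligned. The scene view agrees: tip (600,293), mouth (610,378). I lower the last 20 mm with a 0.7 mm correction.

Call:
{"name": "send_rows", "arguments": {"increments": [[[0,-0.0007,0.003],0,0],[[0,-0.0007,0.006],0,0],[[0,-0.0007,0.01],0,0],[[0,-0.0007,0.014],0,0],[[0,-0.0007,0.017],0,0],[[0,-0.0007,0.019],0,0],[[0,-0.0007,0.02],0,0],[[0,-0.0007,0.02],0,0]]}}

```text
t: 10.7
ee_pos: [0.4355, 0.129, 0.2539]
eef_rot: [-0.049, 0.999, -0.0, -0.0]
ft_force: [0.7, -0.5, -1.6]
gripper_width: 0.0226
gripper_force: 39.4
```

Call:
{"name": "send_rows", "arguments": {"increments": [[[0,0,0],0,0],[[0,0,0],0,0],[[0,0,0],0,0],[[0,0,0],0,0],[[0,0,0],0,0],[[0,0,0],0,0],[[0,0,0],0,0],[[0,0,0],0,0]]}}

```text
t: 11.37
ee_pos: [0.4356, 0.129, 0.2542]
eef_rot: [-0.049, 0.999, 0.0, 0.0]
ft_force: [-0.5, -0.1, -0.3]
gripper_width: 0.0223
gripper_force: 39.4
```

Run:
```python
from h import *; from cell import optics
s,c=wrist("w8"); togo(s,[.438,.129,.254])
c2=optics.read_camera("scene")
im=np.zeros((600,800,3),np.uint8)
im[:,:400]=cv2.resize(c["img"][130:220,290:350,::-1],(400,600),interpolation=cv2.INTER_CUBIC)
im[:,400:]=cv2.resize(c2["img"][250:325,270:320,::-1],(400,600),interpolation=cv2.INTER_CUBIC)
cv2.imwrite("pics/c8.png",im)
```

```text
ee [0.4356 0.129  0.2542] tool yaw(y) 0.0978 tilt 0.0 shift [-0.0024 -0.0003  0.0002]
```

View pics/c8.png

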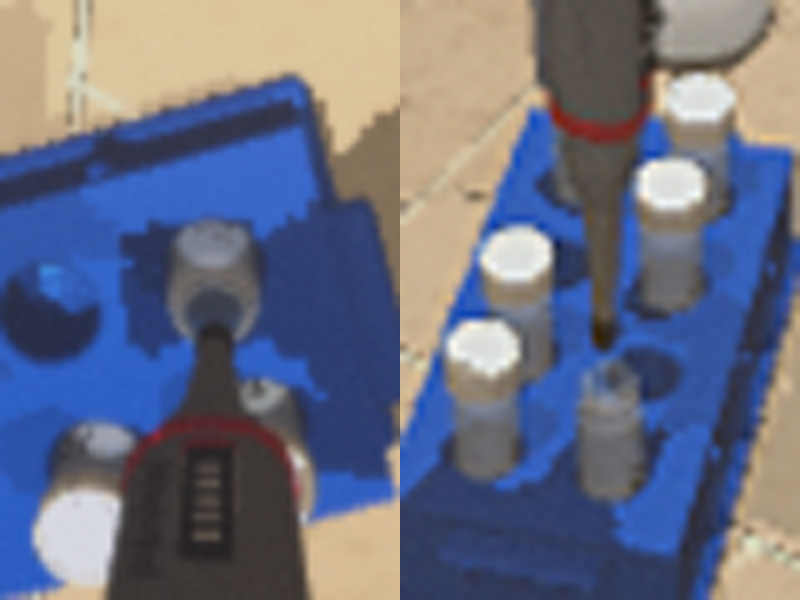

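The tip is at wrist crop (212,328), directly over the mouth at (212,315). In the scene view it is about 11 mm above the mouth and at most 2 mm to the side, which is within tolerance.

```bash
python3 -c "
from cell import job; print(job.hand_in())"
```

```text
the job is handed in; nothing more can be done
None
```

I handed the job in at about 11.5 s with the red-button pipette held upright and still, its tip about 11 mm above the open vial's mouth and at most 2 mm off centre. I saw no sign of contact with the rack, vials, flask or white pipette, but the hand-in returned no verdict.

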